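Zero the lubrication dial and hook the grease coupler onto the tilted nipple

ROBOT

A 6-joint arm with a two-finger parallel gripper is mounted at the origin on the work surface; the furniture and walls round the work are solid. World frame = base frame: x ahead of the robot, y to its left, z up, the work surface at z = 0. Lengths are in m, angles in rad, forces in N, time in s.
With the tool pointing down it reaches from about 0.425 to 0.95 m from the base axis. Payload 3.5 kg.
Tool frame: the origin (TCP) lies midway between the tips of the shut fingers; the grasp point (between the pads) lies 19 mm behind it; z points along the fingers, y is the line along which they close (so a half turn about z gives the same grasp; the last joint's range is limited). The gripper opens to 85 mm and grips with 20 to 120 N. Pads are 22 mm wide; open, the fingers measure 114 mm over their backs; the gripper's body (76 mm by 85 mm) begins 54 mm behind the grasp point. The pads swing forward as they close: fully open they stand 13 mm farther back than shut.
Start: joints at [-1.487, 0.286, 1.577, -0, 1.279, -0.15], TCP at [0.156, -0.657, 0.231] pointing down, gripper open.
Joint ranges: [-2.77, 2.77], [-0.9, 2.22], [0.21, 2.48], [-1.53, 4.67], [0.24, 2.81], [-2.84, 2.84]. Speed limits (rad/s): [2.79, 2.79, 3.14, 3.14, 3.14, 3.14].

INTERFACE

Orientations are given as a unit quaternion [x, y, z, w].
In Python, from plant import * gives the robot as it stands.
- The arm moves only by the tool move_arm, never from a script. Its argument "moves" is a list of rows, each a list of 3 entries, a list of its own where there are three numbers: the opening, from 0 (shut) to 1 (fully open), then the shift along the tool's x, y, z in m, then the turn, a rotation vector about the tool's x, y, z in rad. A call has exactly 10 rows; each row shifts and turns the commanded pose from where the row before left it, along the tool's axes as they then stand; what a row does not reach is not made up. A row lasts 1/12 s, in which the tool goes at most 41.7 mm and 7.16 degrees, less where a joint would pass 70% of its speed; a pose out of reach is approached as far as the arm can. A call is refused whole if a number of a shift passes 0.0417 or a number of a turn 0.125, either way. A call with a gripper value outside its range is refused whole. The fingers move at their own pace and stop on an object; "grip_force" is the grip in N (left out, the last holds). Time passes only in rows, so rows that do not move let the fingers close, or fill a call up. It gives the time, the measured TCP pose, the force, the opening and the grip force at its end, in the units of the state.
- get_state(): the state, without advancing time (a new reading comes with each control period).
- read_camera(name): name is "scene" or "top" or "wrist"; returns the picture (420x560x3 uint8, red, green, blue); there is no depth.
- camera_params(name): a dict with "fx", "fy", "cx", "cy" (pixels), "rvec" (rotation vector, rad) and "tvec" (3), from world to camera coordinates, as OpenCV has them; the wrist camera has in their place "tool_from_camera" (4x4, takes a point from camera to tool coordinates, whose origin is the TCP and whose axes are the flange's). Camera axes: x right, y down, z forward; pixel columns grow to the right and rows downward; lengths in m; the calibration is good to about 2 mm. A picture is of the moment at which its call begins: read the wrist's pose just before it. camera_params takes no time and is no camera call.
- sign_off(): hands the job in; it is judged then, once.
The state is a dict: "time": time; "qpos": joint angles; "dq": joint speeds; "joint_efforts": joint torques, N m; "eef_pos": TCP position; "tcp_rot": TCP orientation; "contact_force": force on the tool from outside, world axes, zero at the start; "wrist_torque": the same for the moment, N m; "opening": opening from 0.0 (shut) to 1.0 (fully open); "finger_force": force on a finger pad.
Only numpy, scipy, OpenCV 4.12 (cv2) and the standard library are available. Lean on these libraries where they do the work, as an engineer would, in place of code of your own. Each camera call takes 0.05 s, during which the arm holds its last target. There are 200 camera calls.

TASK

The bearing block is due for greasing: first turn its lubrication-interval dial back to the zero stop. Then take the grease coupler out of its stand, press it squarely onto the tilted nipple until it snaps on fully home, and keep pushing so that the sprung nipple is held well down, more than half of its 10 mm stroke. Finish while still holding the coupler and pressing like this, with the other things on the bench left where they are.

Things in the scene. Friction and masses are not known exactly. Their poses are not given: they have to be found in the camera images.
- bearing_block: Grey bearing block fixed to the bench. Origin: on the bench under its arched housing (56 x 52 mm, 68 high); -x faces the robot, turned up to 0.3 rad. Foot 90 mm (x) by 190 (y from -50 to +140) by 12 high; shaft stubs to y = +-36. From the arch a round boss, 26 mm across, leans 30 degrees from vertical toward -x and carries the nipple. Dial pedestal (64 mm square, 30 high) at y = +100.
- dial (a joint): Lubrication-interval dial, a black bar knob on the pedestal, upright axis. In rad: 0 at the zero stop, grows clockwise seen from above (to 1.7); turn anticlockwise to zero. Starts at 0.7 to 1.4; light friction (0.03 N m), stays where left. At zero the steel pointer nib at the bar's foot meets the small upright stop pin and points along the block's -x.
- dial_grip (a point): Point on the dial's axis where to grip its bar, 62 mm above the bench. Bar: 40 mm long (this frame's x; the -x end has the pointer and a white line), 12 mm thick (y), from 39 to 67 mm above the bench; under it a round foot, 30 mm across (top at 39 mm), on a dial plate 60 mm across (top at 33 mm). z is up.
- nipple (a joint): How far the sprung nipple is pressed into its boss, m: 0 free, 0.010 fully in. The spring pushes it out with 6 N at 0, growing by 1 N per mm (16 N when fully in).
- nipple_tip (a point): Centre of the flat end of the steel button-head nipple; moves with it. z points outward along the nipple's axis (30 degrees from vertical, leaning to the block's -x), x and y as the block's, so y is level. Head 16 mm across from 7.5 to 9.5 mm below the tip, tapering to 6 mm at the tip; 11 mm neck from 12 mm below the tip. Stands 34 mm out of the boss when free.
- coupler: Loose steel grease coupler, 84 mm tall, about 0.24 kg, upright in the stand, mouth down. Origin: centre of the mouth at its lower end; z up through the grip. Round collar 36 mm across up to 32 mm, flange 40 mm across from 32 to 36 mm (fingertips can push on it), square grip 26 x 26 mm (faces along x and y) from 36 to 78 mm, plug to 84 mm. Fits the nipple turned any way about its axis.
- coupler_seat (a point): Floor centre of the coupler's bore (20 mm wide, 21 mm deep), 21 mm from the mouth along the coupler's z; axes as the coupler. Touches the nipple's tip when fully home. Two sprung jaws 7 mm inside the mouth, 12 mm apart, are pushed over the nipple's head (about 5 to 10 N) and snap in behind it; the nipple then yields and must be held down along its axis.
- stand: Aluminium block 70 by 70 by 24 mm, fixed on the bench; the coupler stands in its round hole (39 mm wide, 14 mm deep) with its mouth 10 mm above the bench. Origin: on the bench under its centre.
- sample_tin: Flat round tin, 58 mm in diameter, 19 mm high, a bystander. Origin at the centre of its underside.
- weight0: Small brass-coloured calibration weight, 24 mm in diameter, 34 mm high, a bystander. Origin at the centre of its underside.
- slide_box: White and blue box of slides, 36 by 84 by 34 mm, a bystander. Origin at the centre of its underside.
Mind the look-alikes: they are no part of the job. Of the things shaped like the coupler, the steel one is meant.

How it is judged:
On the way, in this order (a step that is already met when the one before it is completed fails the run):
1. the dial is back at its zero stop (value of joint dial below 0.07 rad), for 0.2 s.
2. the coupler has snapped squarely onto the nipple (distance between coupler_seat and nipple_tip below 0.004 m and angle between the z axis of coupler and the z axis of nipple_tip, either way round below 0.14 rad), for 0.2 s.
At the end, for the whole second after the job is handed in: The dial is within 0.07 rad of its zero stop; the coupler is snapped on (bore floor within 4 mm of the nipple's tip, axes within 8 degrees), the fingers hold it (over 3 N) at rest, and the nipple is kept pressed in by more than 4.5 mm of its 10 mm stroke (all of step 2 and value of joint dial below 0.07 rad and value of joint nipple above 0.0045 m and contact force between the fingers and coupler above 3 N and linear speed of coupler below 0.02 m/s); the arm keeps its last pose, push and grip.
It fails at once if a bystander (tin, weight or slide box) is shifted by more than 30 mm (distance of any of sample_tin, weight0, slide_box from where it was at the start of the episode above 0.03 m).
It also fails if it takes over 48 s, if anything falls off the work surface, if the arm or the gripper's body presses on something with over 40 N, if the wrist force passes 120 N, or if a joint passes its speed limit or range.

## Working session

There is one attempt and no reset: what is moved stays moved. The work goes in short steps, Python scripts to look and compute and a tool call to move; the robot and the scene stay as the last step left them, time stands still between calls to the robot, and variables do not carry over. Pictures are saved under pics/ and viewed, at most 10 in all, crops included, and the job is handed in when it is done.

Besides the shell and the picture viewer there is one more tool, called after ">>>" in YAML: its name, and indented under it one key for each argument. move_arm: Moves the arm, as the interface text tells. Its arguments: {"type":"object","properties":{"moves":{"type":"array"},"grip_force":{"type":"number"}},"required":["moves"]}

```bash
mkdir -p pics; cat > h.py <<'E'
from plant import *
import numpy as np, cv2
from scipy.spatial.transform import Rotation as R
def cam(name):
    p=camera_params(name); K=np.array([[p['fx'],0,p['cx']],[0,p['fy'],p['cy']],[0,0,1.]])
    if 'rvec' in p:
        Rm=R.from_rotvec(p['rvec']).as_matrix(); t=np.array(p['tvec']).reshape(3)
    else:
        s=get_state(); T=np.eye(4); T[:3,:3]=R.from_quat(s['tcp_rot']).as_matrix(); T[:3,3]=s['eef_pos']
        C=np.linalg.inv(T@np.array(p['tool_from_camera'])); Rm=C[:3,:3]; t=C[:3,3]
    return K,Rm,t
def onz(c,uv,z):
    K,Rm,t=c; d=Rm.T@np.linalg.inv(K)@[uv[0],uv[1],1]; o=-Rm.T@t
    return o+d*(z-o[2])/d[2]
def proj(c,P):
    K,Rm,t=c; q=(K@(Rm@np.array(P,float).T+t[:,None])).T; return q[:,:2]/q[:,2:]
def tri(c1,u1,c2,u2):
    P=[c[0]@np.c_[c[1],c[2]] for c in (c1,c2)]
    X=cv2.triangulatePoints(P[0],P[1],np.array(u1,float).reshape(2,1),np.array(u2,float).reshape(2,1)); return (X[:3]/X[3]).ravel()
def save(name,f,crop=None,scale=1):
    im=cv2.cvtColor(read_camera(name),cv2.COLOR_RGB2BGR)
    cv2.imwrite('pics/raw_'+f,im)
    if crop: x0,y0,x1,y1=crop; im=im[y0:y1,x0:x1]
    cv2.imwrite('pics/'+f,cv2.resize(im,None,fx=scale,fy=scale,interpolation=cv2.INTER_CUBIC))
E
python3 - <<'E'
from h import *
s=get_state();print(s)
save('scene','s0.png',scale=1.4);save('top','t0.png',scale=1.4)
E
```

```text
{'time': 0.0, 'qpos': array([-1.48695978e+00,  2.87164132e-01,  1.57817355e+00, -1.81911248e-05,
        1.27860503e+00, -1.50018902e-01]), 'dq': array([-4.06180919e-04,  7.18226372e-04,  1.14999820e-04, -1.22389597e-03,
        1.23670077e-04, -2.41946833e-06]), 'joint_efforts': array([ 2.62384128e-04, -4.05982947e+01, -2.92625070e+01, -9.63543562e-05,
        5.84950758e-03, -7.34105043e-06]), 'eef_pos': array([ 0.15637401, -0.65596132,  0.22995008]), 'tcp_rot': array([ 9.93170746e-01,  1.16663998e-01,  3.01736877e-05, -1.17467035e-03]), 'contact_force': array([-0.24857777,  0.04350467,  0.76376585]), 'wrist_torque': array([-0.01460348, -0.0253114 ,  0.01758057]), 'finger_force': 0.0, 'opening': 1.0012504954857866}
```

View pics/s0.png

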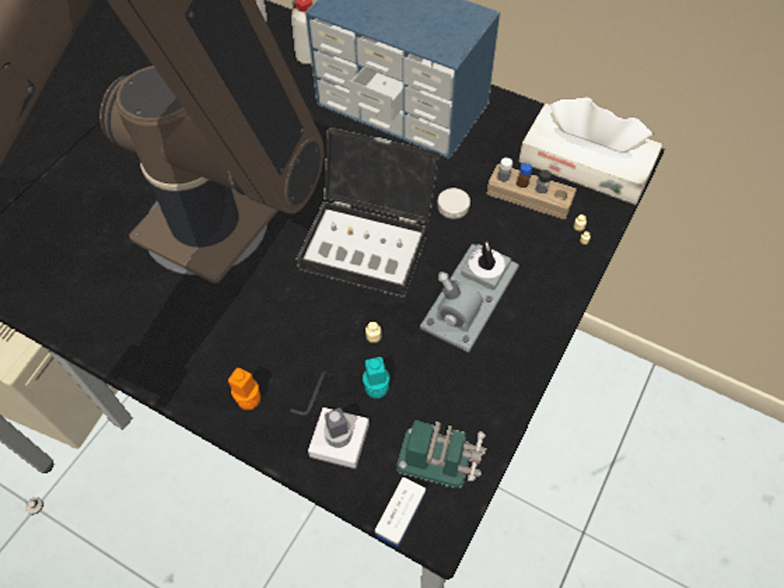

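View pics/t0.png

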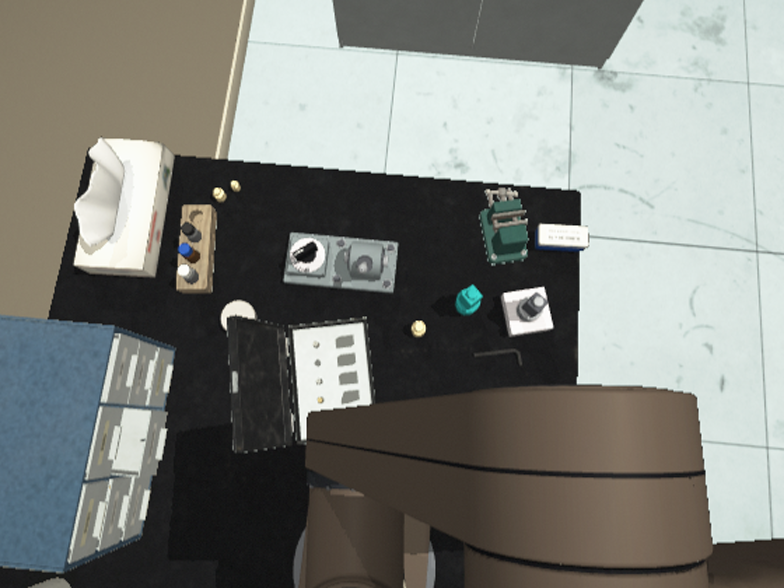

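The scene view (s0, 784×588) shows the block at (465,300) with its dial at (488,262), the nipple at (447,283) and the stand at (338,440). Candidates for the coupler: grey steel in the stand (338,427), orange (243,388), teal (375,377). I choose the steel one. Next is a close crop to check it.

```bash
python3 - <<'E'
from h import *
t=cv2.imread('pics/raw_t0.png');s=cv2.imread('pics/raw_s0.png')
def c(im,x,y,w,h,f=5):return cv2.resize(im[y:y+h,x:x+w],None,fx=f,fy=f,interpolation=cv2.INTER_CUBIC)
a=np.hstack([c(t,200,160,90,60),c(t,350,195,60,60)]) # 450x300 , 300x300
b=np.hstack([c(s,298,170,80,60),c(s,215,275,70,60)])
b=b[:,:750]
cv2.imwrite('pics/c0.png',np.vstack([a,b]))
for n in('top','scene'):
  k=cam(n);print(n,k[0][0,0],-k[1].T@k[2], proj(k,[[0.6,0,0],[0.6,.1,0],[.7,0,0]]))
E
```

```text
top 400.9883647818491 [ 0.21824333 -0.02350589  0.93802585] [[284.98650959 146.12302803]
 [245.14437752 142.56359029]
 [288.59941555 109.49552983]]
scene 521.6024510012654 [ 0.70057342 -0.52993446  1.03715256] [[364.46660102 264.99123529]
 [382.69120583 230.68544325]
 [406.74016451 285.36099452]]
```

View pics/c0.png

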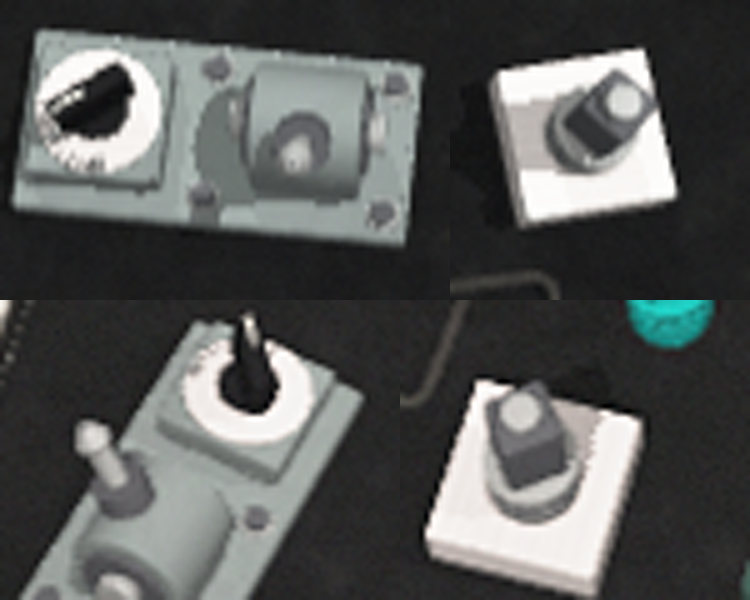

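The crop confirms the grey steel coupler sits in the white stand: plug at crop (626,103) in the top view and (520,412) in the scene view. The dial pointer end is at the lower left, about 1.1 rad. The nipple tip is at (297,150) in top and (92,438) in scene.

```bash
python3 - <<'E'
from h import *
from scipy.optimize import least_squares
T=cam('top');S=cam('scene')
r=lambda u,o,of=(0,0):[(u[0]-of[0])/5-.4+o[0],(u[1]-of[1])/5-.4+o[1]]
tb=lambda u:r(u,(200,160)); ts=lambda u:r(u,(350,195),(450,0)); sb=lambda u:r(u,(298,170),(0,300)); ss=lambda u:r(u,(215,275),(400,300))
st,ct=np.sin(np.pi/6),np.cos(np.pi/6)
def fit(obs,x0):
    def w(p,l): l=np.array(l); c,s=np.cos(p[2]),np.sin(p[2]); return [p[0]+c*l[0]-s*l[1],p[1]+s*l[0]+c*l[1],l[2]]
    f=lambda p: np.concatenate([(proj(c,[w(p,l)])[0]-u) for c,u,l in obs])
    q=least_squares(f,x0,loss='soft_l1');print(np.round(q.x,4),np.round(q.fun.reshape(-1,2),1).tolist());return q.x
b=fit([(T,tb((37,30)),(.045,.14,.012)),(T,tb((422,65)),(.045,-.05,.012)),(T,tb((405,245)),(-.045,-.05,.0)),(T,tb((12,210)),(-.045,.14,0.0)),
 (T,tb((100,110)),(0,.1,.033)),(S,sb((247,391)),(0,.1,.033)),(S,sb((363,395)),(.045,.14,.012))],[.6,0,0])
print('stand')
s=fit([(T,ts((493,75)),(.035,.035,.024)),(T,ts((643,50)),(.035,-.035,.024)),(T,ts((677,198)),(-.035,-.035,.024)),(T,ts((520,222)),(-.035,.035,.024)),
 (S,ss((478,380)),(-.035,.035,.024)),(S,ss((642,420)),(.035,.035,.024)),(S,ss((597,578)),(.035,-.035,.024)),(S,ss((428,540)),(-.035,-.035,.024))],[.55,-.25,0])
print('tip',tri(T,tb((297,150)),S,sb((92,432))),'plug',tri(T,ts((626,103)),S,ss((520,412))))
a,e=onz(T,tb((56,108)),.067),onz(T,tb((125,70)),.067);print('dial ends',a,e,np.arctan2(*(e-a)[[1,0]]))
# tip from block yaw
print(b[2])
E
```

```text
[ 0.4831  0.0453 -0.0025] [[-0.4, -0.7], [0.3, -0.4], [0.1, 0.7], [0.3, 0.2], [-0.4, -0.1], [-0.2, 0.1], [0.0, -0.1]]
stand
[ 0.425  -0.2287  0.2627] [[0.0, -0.4], [-0.8, -0.2], [-0.7, -0.8], [1.0, -0.6], [0.0, 0.3], [-0.6, -0.1], [-0.9, -0.0], [-0.4, -0.6]]
tip [0.45126284 0.04360571 0.10834425] plug [ 0.42483656 -0.23006855  0.09480891]
dial ends [0.4723097  0.15803412 0.067     ] [0.49322744 0.12914227 0.067     ] -0.9441428929313685
-0.0024815187842979385
```

```bash
cat > plan.py <<'E'
from h import *
import json
def down(yaw): return R.from_euler('z',yaw)*R.from_euler('x',np.pi)
def plan(wps,start=None):
    """wps: (pos, Rot, nrows, opening); prints rows in tool axes, rounding fed back"""
    s=get_state()
    p,q=(np.array(s['eef_pos']),R.from_quat(s['tcp_rot'])) if start is None else start
    rows=[]
    for pos,rot,n,o in wps:
        p0,q0=p,q; rv=(q0.inv()*rot).as_rotvec()
        for i in range(1,n+1):
            tp=p0+(np.array(pos)-p0)*i/n; tq=q0*R.from_rotvec(rv*i/n)
            d=np.round(q.inv().apply(tp-p),4); w=np.round((q.inv()*tq).as_rotvec(),3)
            rows.append([o,(d+0.).tolist(),(w+0.).tolist()])
            p=p+q.apply(d); q=q*R.from_rotvec(w)
    for i in range(0,len(rows),10): print(json.dumps(rows[i:i+10]))
    m=lambda j:max(np.linalg.norm(r[j]) for r in rows); print('max',m(1),m(2))
    return p,q
E
python3 - <<'E'
from plan import *
print(np.round(camera_params('wrist')['tool_from_camera'],3))
T=cam('top');S=cam('scene');print('lid',tri(T,(163,227),S,(312,113)))
plan([((.42,-.29,.24),down(1.23),10,1),((.483,.1455,.15),down(2.2),11,.7)])
E
```

```text
[[ 0.001 -0.956 -0.292  0.075]
 [ 1.     0.001  0.     0.   ]
 [-0.    -0.292  0.956 -0.142]
 [ 0.     0.     0.     1.   ]]
lid [0.34517735 0.22578487 0.1384311 ]
[[1, [0.0341, -0.0295, -0.0009], [0.0, 0.0, -0.1]], [1, [0.0369, -0.0259, -0.0009], [0.0, 0.0, -0.099]], [1, [0.0393, -0.0222, -0.001], [0.0, 0.0, -0.1]], [1, [0.0413, -0.0182, -0.0009], [-0.001, -0.001, -0.099]], [1, [0.0429, -0.0139, -0.001], [0.0, 0.0, -0.1]], [1, [0.0441, -0.0096, -0.0009], [0.0, 0.0, -0.1]], [1, [0.0448, -0.0052, -0.001], [0.0, 0.0, -0.099]], [1, [0.0451, -0.0007, -0.001], [0.0, 0.0, -0.1]], [1, [0.045, 0.0038, -0.001], [-0.001, 0.0, -0.1]], [1, [0.0443, 0.0082, -0.0009], [0.0, 0.0, -0.099]]]
[[0.7, [0.0392, -0.0078, 0.0082], [0.0, 0.0, -0.088]], [0.7, [0.0398, -0.0044, 0.0082], [0.0, 0.0, -0.088]], [0.7, [0.04, -0.0009, 0.0082], [0.0, 0.0, -0.089]], [0.7, [0.0399, 0.0027, 0.0082], [0.0, 0.0, -0.088]], [0.7, [0.0395, 0.0062, 0.0082], [0.0, 0.0, -0.088]], [0.7, [0.0388, 0.0097, 0.0082], [0.0, 0.0, -0.088]], [0.7, [0.0378, 0.013, 0.0081], [0.0, 0.0, -0.088]], [0.7, [0.0366, 0.0163, 0.0082], [0.0, 0.0, -0.089]], [0.7, [0.0349, 0.0195, 0.0082], [0.0, 0.0, -0.088]], [0.7, [0.0331, 0.0225, 0.0082], [0.0, 0.0, -0.088]]]
[[0.7, [0.031, 0.0253, 0.0082], [0.001, 0.0, -0.088]]]
max 0.045171229781798064 0.10000499987500626
```

>>> move_arm:
  moves:
    - [1,[0.03,-0.026,0],[0,0,-0.1]]
    - [1,[0.033,-0.023,0],[0,0,-0.1]]
    - [1,[0.035,-0.02,0],[0,0,-0.1]]
    - [1,[0.037,-0.016,0],[0,0,-0.1]]
    - [1,[0.038,-0.012,0],[0,0,-0.1]]
    - [1,[0.039,-0.008,0],[0,0,-0.1]]
    - [1,[0.04,-0.005,0],[0,0,-0.1]]
    - [1,[0.04,-0.001,0],[0,0,-0.1]]
    - [1,[0.04,0.003,0],[0,0,-0.1]]
    - [1,[0.039,0.007,0],[0,0,-0.1]]

```text
time: 0.93
eef_pos: [0.39, -0.3291, 0.2309]
tcp_rot: [0.814, 0.58, 0.0, -0.0]
contact_force: [0.9, -0.1, -0.1]
opening: 0.997
finger_force: 0.0
```

```bash
python3 - <<'E'
from plan import *
save('wrist','w1.png')
p,q=np.array(get_state()['eef_pos']),R.from_quat(get_state()['tcp_rot']);print(p,q.as_euler('ZYX'),proj(cam('wrist'),[[.425,-.2295,.094]]))
plan([((.483,.1455,.14),down(2.2),15,.7),((.483,.1455,.045),down(2.2),5,.7)])
E
```

```text
[ 0.39316976 -0.3237796   0.23078721] [ 1.24685401 -0.00571769  3.14106209] [[282.6111564   95.75055104]]
[[0.7, [0.0315, -0.0043, 0.0062], [0.0, 0.0, -0.064]], [0.7, [0.0318, -0.0022, 0.0063], [0.0, -0.001, -0.063]], [0.7, [0.0318, -0.0003, 0.0062], [0.001, 0.0, -0.064]], [0.7, [0.0318, 0.0018, 0.0062], [0.0, 0.0, -0.063]], [0.7, [0.0316, 0.0038, 0.0062], [0.0, -0.001, -0.064]], [0.7, [0.0313, 0.0058, 0.0061], [0.0, 0.0, -0.063]], [0.7, [0.0308, 0.0077, 0.0062], [0.0, 0.0, -0.064]], [0.7, [0.0304, 0.0097, 0.0062], [0.001, -0.001, -0.063]], [0.7, [0.0296, 0.0116, 0.0061], [0.0, 0.0, -0.064]], [0.7, [0.0288, 0.0135, 0.0061], [0.0, 0.0, -0.063]]]
[[0.7, [0.028, 0.0153, 0.0061], [0.0, -0.001, -0.064]], [0.7, [0.0269, 0.017, 0.0061], [0.001, 0.0, -0.064]], [0.7, [0.0258, 0.0187, 0.0061], [0.0, 0.0, -0.063]], [0.7, [0.0245, 0.0203, 0.0061], [0.0, -0.001, -0.064]], [0.7, [0.0232, 0.0219, 0.006], [0.0, 0.0, -0.063]], [0.7, [0.0, 0.0, 0.019], [0.0, 0.0, 0.0]], [0.7, [0.0, 0.0, 0.019], [0.0, 0.0, 0.0]], [0.7, [0.0, 0.0, 0.019], [0.0, 0.0, 0.0]], [0.7, [0.0, 0.0, 0.019], [0.0, 0.0, 0.0]], [0.7, [0.0, 0.0, 0.019], [0.0, 0.0, 0.0]]]
max 0.032506768525954716 0.06400781202322103
```

>>> move_arm:
  moves:
    - [0.7,[0.031,-0.004,0.004],[0,0,-0.064]]
    - [0.7,[0.032,-0.002,0.004],[0,0,-0.064]]
    - [0.7,[0.032,0,0.004],[0,0,-0.064]]
    - [0.7,[0.032,0.002,0.004],[0,0,-0.064]]
    - [0.7,[0.032,0.004,0.004],[0,0,-0.064]]
    - [0.7,[0.031,0.006,0.004],[0,0,-0.064]]
    - [0.7,[0.031,0.008,0.004],[0,0,-0.064]]
    - [0.7,[0.03,0.01,0.004],[0,0,-0.064]]
    - [0.7,[0.03,0.012,0.004],[0,0,-0.064]]
    - [0.7,[0.015,0.007,0],[0,0,-0.064]]

```text
time: 1.82
eef_pos: [0.4512, -0.0312, 0.194]
tcp_rot: [0.59, 0.807, 0.0, -0.001]
contact_force: [-0.1, -0.2, -0.6]
opening: 0.703
finger_force: 0.0
```

```bash
python3 - <<'E'
from plan import *
print(get_state()['eef_pos']);import time
c=cam('wrist');save('wrist','w2.png')
s=get_state();print(s['eef_pos'],s['tcp_rot'],proj(c,[[.4513,.0436,.1083],[.483,.1455,.067]]),c)
w1=cv2.imread('pics/raw_w1.png')[20:220,180:380];w2=cv2.imread('pics/w2.png')
cv2.imwrite('pics/w12.png',np.hstack([cv2.resize(w1,(400,400),interpolation=2),cv2.resize(w2,(400,300))[:, :].copy() if 0 else np.vstack([cv2.resize(w2,(400,300)),np.zeros((100,400,3),np.uint8)])]))
E
```

```text
[ 0.45122757 -0.03119638  0.19398238]
[ 0.45155024 -0.03001242  0.19432541] [ 5.88968695e-01  8.08154365e-01  6.42536962e-04 -1.40930438e-03] [[313.14068778 128.96264824]
 [387.93935726  14.07987614]] (array([[291.56082956,   0.        , 282.66882937],
       [  0.        , 291.56082956, 213.40150186],
       [  0.        ,   0.        ,   1.        ]]), array([[ 9.52833692e-01,  3.03492801e-01, -2.74338898e-04],
       [ 2.90369491e-01, -9.11368596e-01,  2.91706772e-01],
       [ 8.82808814e-02, -2.78027700e-01, -9.56507754e-01]]), array([-0.42036308, -0.18622752,  0.29453593]))
```

View pics/w12.png

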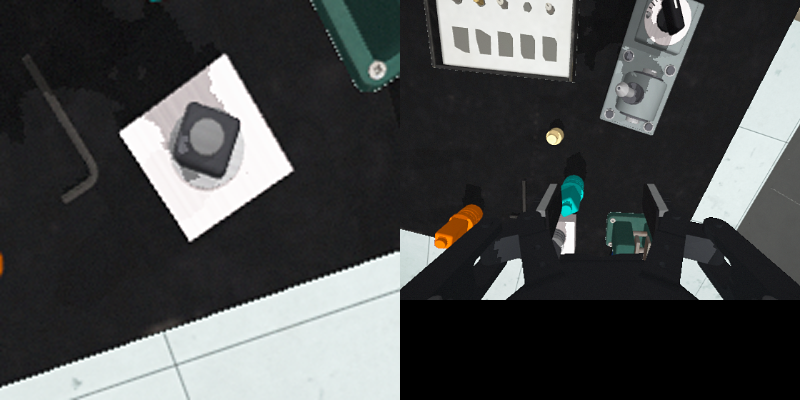

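The left part (w1, coupler from above) shows the grip's top edge from crop (187,102) to (240,119). In the right part (w2), the nipple tip is at about (312,123) in the full image, close to the prediction, and the dial is at the top right.

```bash
python3 - <<'E'
from plan import *
# grip yaw from w1 (pose stored)
tc=np.array(camera_params('wrist')['tool_from_camera']);K=cam('wrist')[0]
T=np.eye(4);T[:3,:3]=R.from_euler('ZYX',[1.2469,-.0057,3.1411]).as_matrix();T[:3,3]=[.3932,-.3238,.2308]
C=np.linalg.inv(T@tc);c=(K,C[:3,:3],C[:3,3])
g=lambda u:(u[0]/2+180,u[1]/2+20)
P=[onz(c,g(u),.088) for u in [(187,102),(240,119),(222,178),(172,150)]]
for a,b in [(0,1),(1,2),(0,3)]: d=P[b]-P[a];print(np.arctan2(d[1],d[0]),np.linalg.norm(d))
a,b=[onz(c,g(u),.024) for u in [(120,130),(228,54)]];d=b-a;print('stand',np.arctan2(d[1],d[0]))
print('plug',onz(c,g((206,137)),.094))
plan([((.483,.1455,.13),down(2.2),8,.7),((.483,.1455,.045),down(2.2),6,.7)])
E
cat > /dev/null
```

```text
-0.6078135080900253 0.02469887530452368
-2.1995332936533556 0.02615631027314168
-2.2326924269334034 0.0210743250883213
stand 0.24035518430567254
plug [ 0.42712606 -0.22399643  0.094     ]
[[0.7, [0.0197, 0.0105, 0.0081], [0.0, 0.0, -0.04]], [0.7, [0.0192, 0.0112, 0.0081], [0.0, -0.001, -0.039]], [0.7, [0.0188, 0.012, 0.0081], [0.0, 0.0, -0.04]], [0.7, [0.0182, 0.0127, 0.008], [0.0, -0.001, -0.04]], [0.7, [0.0178, 0.0135, 0.0081], [0.0, 0.0, -0.04]], [0.7, [0.0172, 0.0141, 0.0081], [0.0, 0.0, -0.039]], [0.7, [0.0167, 0.0148, 0.008], [0.0, -0.001, -0.04]], [0.7, [0.016, 0.0155, 0.008], [0.0, 0.0, -0.04]], [0.7, [0.0, 0.0, 0.0142], [0.0, 0.0, 0.0]], [0.7, [0.0, 0.0, 0.0141], [0.0, 0.0, 0.0]]]
[[0.7, [0.0, 0.0, 0.0142], [0.0, 0.0, 0.0]], [0.7, [0.0, 0.0, 0.0142], [0.0, 0.0, 0.0]], [0.7, [0.0, 0.0, 0.0142], [0.0, 0.0, 0.0]], [0.7, [0.0, 0.0, 0.0141], [0.0, 0.0, 0.0]]]
max 0.023763417262674995 0.040012498047485114
```

>>> move_arm:
  moves:
    - [0.7,[0.02,0.0105,0.008],[0,0,-0.04]]
    - [0.7,[0.019,0.011,0.008],[0,0,-0.04]]
    - [0.7,[0.019,0.012,0.008],[0,0,-0.04]]
    - [0.7,[0.018,0.013,0.008],[0,0,-0.04]]
    - [0.7,[0.018,0.0135,0.008],[0,0,-0.04]]
    - [0.7,[0.017,0.014,0.008],[0,0,-0.04]]
    - [0.7,[0.017,0.015,0.008],[0,0,-0.04]]
    - [0.7,[0.016,0.0155,0.008],[0,0,-0.037]]
    - [0.7,[0,0,0.01],[0,0,0]]
    - [0.7,[0,0,0],[0,0,0]]

```text
time: 2.7
eef_pos: [0.4832, 0.1416, 0.1189]
tcp_rot: [0.457, 0.889, -0.001, -0.002]
contact_force: [-0.3, -0.9, -1.1]
opening: 0.698
finger_force: 0.0
```

```bash
python3 - <<'E'
from plan import *
s=get_state();print(s['eef_pos'],R.from_quat(s['tcp_rot']).as_euler('ZYX'),s['qpos'])
c=cam('wrist');save('wrist','w3.png',crop=(150,0,430,300),scale=2)
print(proj(c,[[.4831,.1453,.067],[.4831,.1453,.033]]),proj(c,[[.4831,.1453,.067],[.4831,.1453,.033]])*2-[300,0])
E
```

```text
[0.48324681 0.14157134 0.11887857] [ 2.19124494e+00 -2.01637052e-03 -3.13729717e+00] [ 8.34791356e-02  3.60023033e-02  2.08068634e+00 -5.42178373e-04
  1.02962646e+00 -5.36693418e-01]
[[285.94940375 229.95165808]
 [285.63333661 215.5649069 ]] [[271.89880751 459.90331616]
 [271.26667322 431.1298138 ]]
```

View pics/w3.png

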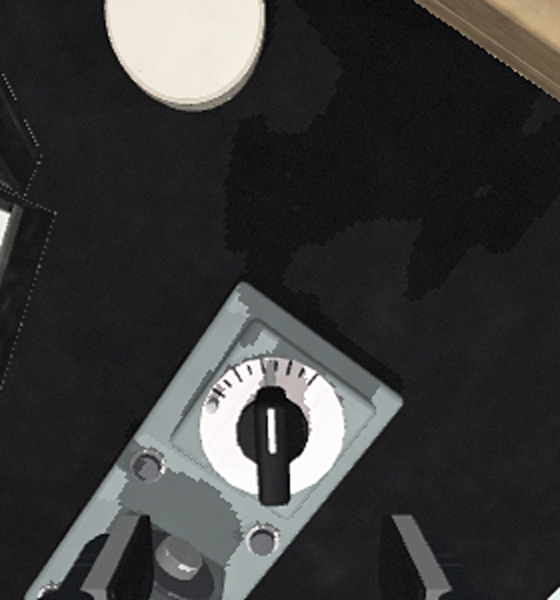

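The dial plate centre is at crop (272,431), as predicted, and the bar lines up with the tool's x. Next: descend and grip.

>>> move_arm:
  moves:
    - [0.5,[0.003,0.002,0.018],[0,0,0]]
    - [0.5,[0,0,0.018],[0,0,0]]
    - [0.5,[0,0,0.018],[0,0,0]]
    - [0.5,[0,0,0.018],[0,0,0]]
    - [0.5,[0,0,0],[0,0,0]]
    - [0,[0,0,0],[0,0,0]]
    - [0,[0,0,0],[0,0,0]]
    - [0,[0,0,0],[0,0,0]]
    - [0,[0,0,0],[0,0,0]]
    - [0,[0,0,0],[0,0,0]]
  grip_force: 40

```text
time: 3.58
eef_pos: [0.4843, 0.144, 0.0509]
tcp_rot: [0.457, 0.889, -0.002, -0.0]
contact_force: [-4.4, -4.2, 4.4]
opening: 0.127
finger_force: 40.5
```

>>> move_arm:
  moves:
    - [0,[0,0,0],[0,0,-0.09]]
    - [0,[0,0,0],[0,0,-0.09]]
    - [0,[0,0,0],[0,0,-0.09]]
    - [0,[0,0,0],[0,0,-0.09]]
    - [0,[0,0,0],[0,0,-0.09]]
    - [0,[0,0,0],[0,0,-0.09]]
    - [0,[0,0,0],[0,0,-0.09]]
    - [0,[0,0,0],[0,0,-0.09]]
    - [0,[0,0,0],[0,0,-0.09]]
    - [0,[0,0,0],[0,0,-0.09]]

```text
time: 4.42
eef_pos: [0.4854, 0.146, 0.051]
tcp_rot: [0.024, 1.0, 0.001, 0.001]
contact_force: [-1.0, 4.1, 0.1]
opening: 0.124
finger_force: 40.0
```

```bash
python3 - <<'E'
from plan import *
s=get_state();print(s['eef_pos'],R.from_quat(s['tcp_rot']).as_euler('ZYX'),s['wrist_torque'],s['opening'],s['finger_force'])
E
```

```text
[0.48535062 0.14597611 0.05095493] [3.09370804e+00 1.78508377e-03 3.13932174e+00] [ 0.67324422  0.16767752 -0.08205536] 0.12391543588270326 39.98137056827545
```

>>> move_arm:
  moves:
    - [0,[0,0,0],[0,0,-0.03]]
    - [0,[0,0,0],[0,0,-0.03]]
    - [0,[0,0,0],[0,0,-0.03]]
    - [0,[0,0,0],[0,0,0]]
    - [0,[0,0,0],[0,0,0]]
    - [0,[0,0,0],[0,0,0]]
    - [0.5,[0,0,0],[0,0,0]]
    - [0.5,[0,0,0],[0,0,0]]
    - [0.5,[0,0,0],[0,0,0]]
    - [0.5,[0,0,0],[0,0,0]]

```text
time: 5.25
eef_pos: [0.4847, 0.1448, 0.0492]
tcp_rot: [-0.02, 1.0, -0.001, 0.0]
contact_force: [-0.2, 0.4, 0.5]
opening: 0.5
finger_force: 0.0
```

```bash
python3 - <<'E'
from plan import *
s=get_state();print(s['eef_pos'],R.from_quat(s['tcp_rot']).as_euler('ZYX'),s['wrist_torque'],s['opening'],s['finger_force'])
c=cam('wrist')
E
```

```text
[0.48468931 0.14480685 0.04916022] [-3.10103727e+00  6.71758627e-06 -3.14047580e+00] [-0.01608445  0.05090239 -0.02075886] 0.4999783396335655 0.0
```

>>> move_arm:
  moves:
    - [0.5,[0,0,-0.03],[0,0,0]]
    - [0.5,[0,0,-0.03],[0,0,0]]
    - [0.5,[0,0,-0.03],[0,0,0]]
    - [0.5,[-0.0,0,-0.02],[0,0,0.0]]
    - [0.5,[-0.03,0,0],[0,0,0]]
    - [0.5,[-0.03,0,0],[0,0,0]]
    - [0.5,[0.0,0.0,0],[0,0,0]]
    - [0.5,[0,0,0],[0,0,0]]
    - [0.5,[0,0,0],[0,0,0]]
    - [0.5,[0,0,0],[0,0,0]]

```text
time: 6.08
eef_pos: [0.5433, 0.1475, 0.1585]
tcp_rot: [-0.02, 1.0, -0.0, -0.001]
contact_force: [0.8, 0.3, -0.2]
opening: 0.504
finger_force: 0.0
```

```bash
python3 - <<'E'
from plan import *
s=get_state();print(s['eef_pos'],R.from_quat(s['tcp_rot']).as_euler('ZYX'),s['qpos'])
c=cam('wrist');save('wrist','w4.png');w=cv2.imread('pics/w4.png')
u=proj(c,[[.4831,.1453,.067],[.4513,.0436,.1083]]);print(u)
t=cv2.cvtColor(read_camera('top'),cv2.COLOR_RGB2BGR);cv2.imwrite('pics/raw_t4.png',t)
cv2.imwrite('pics/w4b.png',np.hstack([cv2.resize(w,(560,420)),cv2.resize(t[140:245,200:260],(240,420),interpolation=2)]))
E
```

```text
[0.54332767 0.14747697 0.15849004] [-3.10202461e+00 -2.02428192e-03 -3.14127268e+00] [ 8.49531759e-02  1.14344051e-01  1.91644960e+00 -2.53970378e-04
  1.11283573e+00 -1.52529900e+00]
[[283.18950289 143.6680369 ]
 [118.50406103  87.561679  ]]
```

View pics/w4b.png

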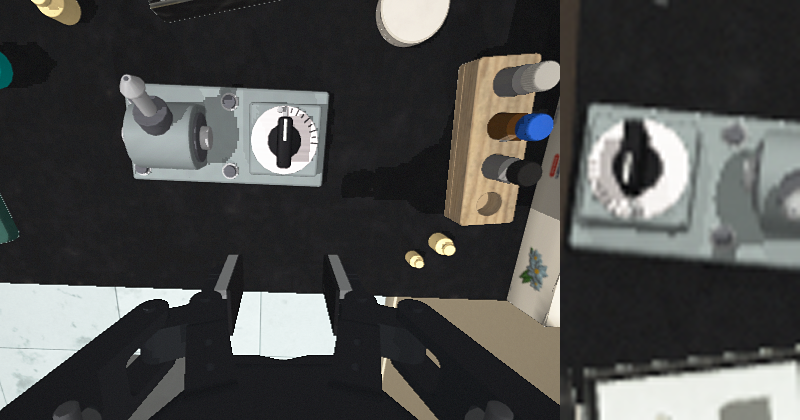

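The dial bar now points along the block's -x: white line at (287,118) to (285,140), parallel to the block's cross edge, so it is at the stop. The nipple tip shows at about (127,80), against a predicted (118,88), so I refine it from enlarged crops.

```bash
python3 - <<'E'
from plan import *
f=8
w4=cv2.imread('pics/raw_w4.png')[60:135,100:150];w2=cv2.imread('pics/raw_w2.png')[100:175,290:340]
cv2.imwrite('pics/c4.png',np.hstack([cv2.resize(x,(400,600),interpolation=2) for x in(w4,w2)]))
E
```

```text
(no output)
```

View pics/c4.png

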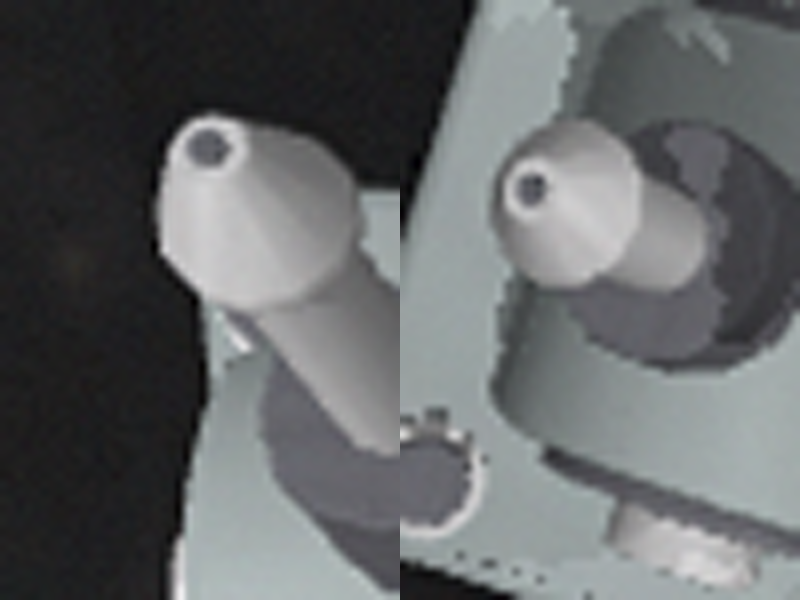

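In the crops the tip's grease hole sits at (209,147) on the left, which is w4 pixel (125.7,77.9), and at (532,188) on the right, which is w2 pixel (306.1,123.1).

```bash
cat > poses.py <<'E'
from plan import *
tc=np.array(camera_params('wrist')['tool_from_camera']);K=cam('wrist')[0]
def wc(p,q):
    T=np.eye(4);T[:3,:3]=q.as_matrix();T[:3,3]=p;C=np.linalg.inv(T@tc);return K,C[:3,:3],C[:3,3]
W2=wc([.45155,-.03001,.19433],R.from_quat([.588969,.808154,.00064,-.00141]))
W2b=wc([.45123,-.0312,.19398],R.from_quat([.588969,.808154,.00064,-.00141]))
W4=wc([.54333,.14748,.15849],R.from_euler('ZYX',[-3.10202,-.002024,-3.14127]))
E
python3 - <<'E'
from poses import *
from scipy.optimize import least_squares
T=cam('top');S=cam('scene')
obs=[(W2b,(306.1,123.1),1),(W4,(125.7,77.9),1),(T,(259,189.4),1),(S,(316,196),1)]
for use in ([0,1],[0,1,2,3],[1,2],[1,3]):
  f=lambda P:np.concatenate([(proj(obs[i][0],[P])[0]-obs[i][1]) for i in use])
  r=least_squares(f,[.45,.044,.108]);print(use,np.round(r.x,4),np.round(r.fun.reshape(-1,2),1).tolist())
# model: axis through block origin plane: tip = (bx - a, by, z)
for d in [.06,.065,.07,.075]:
  P=[.4831-.5*d,.0453,.04+.866*d]; print(d,[np.round(proj(o[0],[P])[0]-o[1],1).tolist() for o in obs])
print(proj(W4,[[.4831,.1453,.067]]))
E
```

```text
[0, 1] [0.445  0.0462 0.1033] [[0.2, 0.2], [0.1, -0.2]]
[0, 1, 2, 3] [0.4456 0.0463 0.104 ] [[1.0, 0.3], [-0.3, 0.6], [-1.4, 3.2], [-1.8, -0.9]]
[1, 2] [0.446  0.0476 0.1071] [[-0.5, 0.8], [-2.1, 2.6]]
[1, 3] [0.4455 0.0463 0.1037] [[0.1, 0.5], [-1.9, -0.8]]
0.06 [[8.3, 4.6], [9.0, 15.6], [-0.3, 1.5], [0.8, 4.0]]
0.065 [[5.8, 3.6], [5.3, 10.8], [-0.5, 2.0], [-0.1, 2.4]]
0.07 [[3.3, 2.6], [1.4, 5.7], [-0.7, 2.6], [-1.1, 0.8]]
0.075 [[0.7, 1.6], [-2.6, 0.4], [-0.9, 3.1], [-2.0, -0.8]]
[[283.18637043 143.66582823]]
```

```bash
python3 - <<'E'
from plan import *
plan([((.425,-.2295,.15),down(2.51),14,.6),((.425,-.2295,.1),down(2.51),4,.6),((.425,-.2295,.1),down(2.51),2,.6)])
E
```

```text
[[0.6, [0.0095, -0.0266, 0.0007], [0.0, 0.0, 0.048]], [0.6, [0.0083, -0.027, 0.0006], [0.0, 0.0, 0.048]], [0.6, [0.0069, -0.0274, 0.0007], [0.0, 0.0, 0.048]], [0.6, [0.0056, -0.0276, 0.0006], [0.0, 0.0, 0.048]], [0.6, [0.0043, -0.0279, 0.0007], [0.0, 0.0, 0.048]], [0.6, [0.0029, -0.0281, 0.0006], [0.0, 0.0, 0.048]], [0.6, [0.0016, -0.0282, 0.0007], [0.0, 0.0, 0.048]], [0.6, [0.0002, -0.0283, 0.0006], [0.0, 0.0, 0.048]], [0.6, [-0.0011, -0.0282, 0.0007], [0.0, -0.001, 0.048]], [0.6, [-0.0024, -0.0281, 0.0006], [0.0, 0.0, 0.047]]]
[[0.6, [-0.0038, -0.028, 0.0007], [0.0, 0.0, 0.048]], [0.6, [-0.0052, -0.0277, 0.0006], [-0.001, 0.0, 0.048]], [0.6, [-0.0064, -0.0275, 0.0007], [0.0, 0.0, 0.048]], [0.6, [-0.0078, -0.0272, 0.0006], [0.0, 0.0, 0.048]], [0.6, [0.0, 0.0, 0.0125], [0.0, 0.0, 0.0]], [0.6, [0.0, 0.0, 0.0125], [0.0, 0.0, 0.0]], [0.6, [0.0, 0.0, 0.0125], [0.0, 0.0, 0.0]], [0.6, [0.0, 0.0, 0.0125], [0.0, 0.0, 0.0]], [0.6, [0.0, 0.0, 0.0], [0.0, 0.0, 0.0]], [0.6, [0.0, 0.0, 0.0], [0.0, 0.0, 0.0]]]
max 0.02830706625561893 0.04801041553663122
```

>>> move_arm:
  moves:
    - [0.6,[0.0095,-0.0265,0],[0,0,0.048]]
    - [0.6,[0.0085,-0.027,0],[0,0,0.048]]
    - [0.6,[0.007,-0.0275,0],[0,0,0.048]]
    - [0.6,[0.0055,-0.0275,0],[0,0,0.048]]
    - [0.6,[0.0045,-0.028,0],[0,0,0.048]]
    - [0.6,[0.003,-0.028,0],[0,0,0.048]]
    - [0.6,[0.0015,-0.028,0],[0,0,0.048]]
    - [0.6,[0,-0.0285,0],[0,0,0.048]]
    - [0.6,[-0.001,-0.028,0],[0,0,0.048]]
    - [0.6,[-0.0025,-0.028,0],[0,0,0.048]]

```text
time: 7.02
eef_pos: [0.4586, -0.1222, 0.1595]
tcp_rot: [0.22, 0.976, -0.0, 0.0]
contact_force: [0.7, 0.2, -0.2]
opening: 0.599
finger_force: 0.0
```

>>> move_arm:
  moves:
    - [0.6,[-0.004,-0.028,0],[0,0,0.048]]
    - [0.6,[-0.005,-0.0275,0],[0,0,0.048]]
    - [0.6,[-0.0065,-0.0275,0],[0,0,0.048]]
    - [0.6,[-0.008,-0.027,0],[0,0,0.048]]
    - [0.6,[0,0,0.012],[0,0,0]]
    - [0.6,[0,0,0.012],[0,0,0]]
    - [0.6,[0,0,0],[0,0,0]]
    - [0.6,[0,0,0],[0,0,0]]
    - [0.6,[0,0,0],[0,0,0]]
    - [0.6,[0,0,0],[0,0,0]]

```text
time: 7.85
eef_pos: [0.4266, -0.2286, 0.136]
tcp_rot: [0.311, 0.951, -0.0, 0.001]
contact_force: [-0.5, 0.4, -0.4]
opening: 0.597
finger_force: 0.0
```

```bash
python3 - <<'E'
from plan import *
plan([((.425,-.2295,.045),down(2.51),5,.6)])
c=cam('wrist');im=cv2.cvtColor(read_camera('wrist'),cv2.COLOR_RGB2BGR);print(proj(c,[[.425,-.2295,.094],[.425,-.2295,.046]]))
print(get_state()['eef_pos'])
T=cam('top');t=cv2.cvtColor(read_camera('top'),cv2.COLOR_RGB2BGR)
cv2.imwrite('pics/w5.png',np.hstack([im,cv2.resize(t[190:260,345:385],(240,420),interpolation=2)]))
E
```

```text
[[0.6, [0.0002, -0.0003, 0.0182], [0.0, 0.0, 0.0]], [0.6, [0.0001, -0.0004, 0.0182], [0.0, 0.0, 0.0]], [0.6, [0.0002, -0.0003, 0.0182], [0.0, 0.001, 0.0]], [0.6, [0.0002, -0.0004, 0.0182], [0.0, 0.0, 0.0]], [0.6, [0.0001, -0.0003, 0.0182], [0.0, 0.0, 0.0]]]
max 0.01820549367636044 0.001
[[280.2951244  238.12883215]
 [280.69135711 216.46919235]]
[ 0.42667831 -0.22864663  0.13607879]
```

View pics/w5.png

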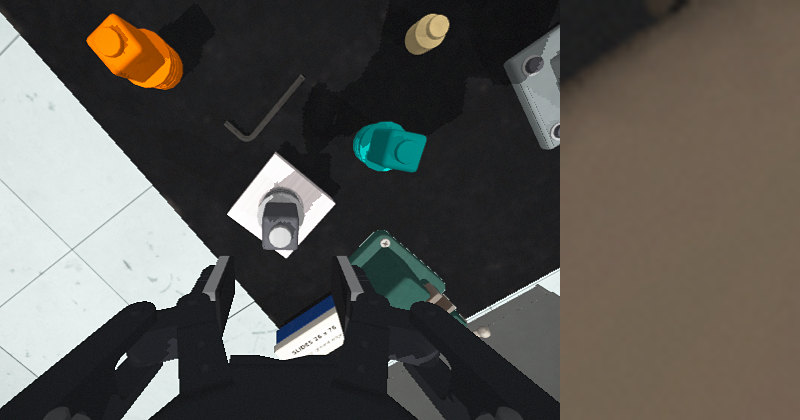

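The wrist view shows the steel coupler's plug at (280,236), as predicted, with its faces aligned to the image. The vise corner is at about (385,232) and (350,275), so I check its clearance before descending.

```bash
python3 - <<'E'
from h import *
c=cam('wrist')
for u in [(385,230),(350,280),(445,290)]: print(onz(c,u,.0),onz(c,u,.02),onz(c,u,.05))
E
```

```text
[ 0.51094788 -0.16167486  0.        ] [ 0.50049694 -0.1633255   0.02      ] [ 0.48482054 -0.16580147  0.05      ]
[ 0.5384425  -0.22095795  0.        ] [ 0.52601172 -0.21833973  0.02      ] [ 0.50736556 -0.21441239  0.05      ]
[ 0.60974603 -0.14421006  0.        ] [ 0.59218082 -0.14711831  0.02      ] [ 0.56583299 -0.15148069  0.05      ]
```

>>> move_arm:
  moves:
    - [0.6,[0.001,-0.001,0.018],[0,0,0]]
    - [0.6,[0,-0.001,0.018],[0,0,0]]
    - [0.6,[0,0,0.018],[0,0,0]]
    - [0.6,[0,0,0.018],[0,0,0]]
    - [0.6,[0,0,0.018],[0,0,0]]
    - [0.6,[0,0,0],[0,0,0]]
    - [0,[0,0,0],[0,0,0]]
    - [0,[0,0,0],[0,0,0]]
    - [0,[0,0,0],[0,0,0]]
    - [0,[0,0,0],[0,0,0]]
  grip_force: 90

```text
time: 8.78
eef_pos: [0.4251, -0.2306, 0.0468]
tcp_rot: [0.311, 0.95, -0.001, 0.001]
contact_force: [0.7, 0.1, 1.5]
opening: 0.292
finger_force: 88.4
```

```bash
python3 - <<'E'
from plan import *
s=get_state();print(s)
E
```

```text
{'time': 8.7833, 'qpos': array([-7.07276908e-01,  1.07902146e-01,  2.16307864e+00,  8.72363604e-05,
        8.67697403e-01, -1.64542210e+00]), 'dq': array([-0.00099007, -0.00065576, -0.00113701,  0.00142858,  0.00147796,
       -0.00177971]), 'joint_efforts': array([-1.28709963e-01, -2.66097790e+01, -2.24078411e+01, -3.77927616e-02,
        1.97623292e-02,  6.91963956e-03]), 'eef_pos': array([ 0.42508889, -0.23060646,  0.04677597]), 'tcp_rot': array([ 3.11102968e-01,  9.50375094e-01, -5.24502718e-04,  1.35997259e-03]), 'contact_force': array([0.66536074, 0.0605715 , 1.49302103]), 'wrist_torque': array([ 0.03705522, -0.06085206, -0.06170369]), 'finger_force': 88.38024973869324, 'opening': 0.29246506375881837}
```

```bash
python3 - <<'E'
import numpy as np
from scipy.optimize import least_squares
D=[([-1.487,.28716,1.57817,1.2786],[.15637,-.65596,.22995]),([.08348,.0360,2.08069,1.02963],[.48325,.14157,.11888]),([.08495,.11434,1.91645,1.11284],[.54333,.14748,.15849]),([-.70728,.1079,2.16308,.8677],[.42509,-.23061,.04678])]
def fk(p,q):
    a,b,H,off,r0,s=p; r=r0+a*np.sin(q[1])+b*np.sin(q[1]+q[2]+s); z=H+a*np.cos(q[1])+b*np.cos(q[1]+q[2]+s)
    c,sn=np.cos(q[0]),np.sin(q[0]); return np.array([r*c-off*sn,r*sn+off*c,z])
f=lambda p:np.concatenate([fk(p,q)-x for q,x in D])
r=least_squares(f,[.4,.4,.1,.1,0,0.]);p=r.x;print(np.round(p,3),np.abs(r.fun).max())
a,b,H,off,r0,s=p
for L in(.15,.2,.25,.3):
  for k in (0,.045):
    t=np.array([.4378-.5*k,.0456,.1177+.866*k]); w=t+L*np.array([-.5,0,.866]); rr=np.sqrt(w[0]**2+w[1]**2-off**2)
    g=lambda u:[r0+a*np.sin(u[0])+b*np.sin(u[0]+u[1]+s)-rr, H+L+a*np.cos(u[0])+b*np.cos(u[0]+u[1]+s)-w[2]]
    o=least_squares(g,[0.,2.1],bounds=([-.9,.21],[2.2,2.48]));print(L,k,np.round(o.x,2),'q5',round(np.pi-.524-o.x.sum(),2),np.round(o.fun,3))
E
```

```text
[ 0.451  0.57  -0.024  0.101 -0.002  0.026] 0.00030826004499351356
0.15 0 [-0.28  2.4 ] q5 0.49 [0. 0.]
0.15 0.045 [-0.41  2.42] q5 0.61 [0. 0.]
0.2 0 [-0.34  2.46] q5 0.5 [0. 0.]
0.2 0.045 [-0.48  2.48] q5 0.63 [0. 0.]
0.25 0 [-0.36  2.48] q5 0.5 [0.017 0.006]
0.25 0.045 [-0.51  2.48] q5 0.64 [0.021 0.011]
0.3 0 [-0.37  2.48] q5 0.51 [0.043 0.016]
0.3 0.045 [-0.53  2.48] q5 0.67 [0.044 0.025]
```

```bash
cat >> plan.py <<'E'
M=np.array([[-.8660,0,.5],[0,1,0],[-.5,0,-.8660]]); TILT=R.from_matrix(M)
E
python3 - <<'E'
from plan import *
plan([((.425,-.2305,.165),down(2.51),5,0),((.413,-.05,.17),TILT,12,0)])
E
```

```text
[[0, [0.0, 0.0, -0.0236], [0.0, 0.001, 0.0]], [0, [-0.0001, 0.0, -0.0237], [0.0, 0.0, 0.0]], [0, [0.0, 0.0, -0.0236], [0.0, 0.001, -0.001]], [0, [0.0, 0.0, -0.0237], [0.0, 0.0, 0.0]], [0, [0.0, 0.0, -0.0236], [0.0, 0.001, 0.0]], [0, [0.0097, 0.0115, -0.0004], [-0.014, -0.042, -0.051]], [0, [0.0091, 0.0121, -0.0007], [-0.014, -0.042, -0.052]], [0, [0.0084, 0.0125, -0.0008], [-0.013, -0.042, -0.051]], [0, [0.0077, 0.0129, -0.001], [-0.014, -0.043, -0.052]], [0, [0.0069, 0.0133, -0.0012], [-0.014, -0.042, -0.051]]]
[[0, [0.0063, 0.0137, -0.0012], [-0.014, -0.042, -0.052]], [0, [0.0055, 0.014, -0.0013], [-0.013, -0.042, -0.051]], [0, [0.0047, 0.0143, -0.0013], [-0.014, -0.042, -0.051]], [0, [0.0039, 0.0145, -0.0013], [-0.014, -0.043, -0.052]], [0, [0.0031, 0.0147, -0.0013], [-0.014, -0.042, -0.051]], [0, [0.0022, 0.0148, -0.0011], [-0.014, -0.042, -0.052]], [0, [0.0015, 0.015, -0.001], [-0.013, -0.042, -0.051]]]
max 0.023700210969525147 0.06891298861608021
```

>>> move_arm:
  moves:
    - [0,[0,0,-0.012],[0,0,0]]
    - [0,[0,0,-0.024],[0,0,0]]
    - [0,[0,0,-0.024],[0,0,0]]
    - [0,[0,0,-0.024],[0,0,0]]
    - [0,[0,0,-0.024],[0,0,0]]
    - [0,[0,0,-0.01],[0,0,0]]
    - [0,[0.01,0.0115,0],[-0.014,-0.042,-0.051]]
    - [0,[0.009,0.012,-0.001],[-0.014,-0.042,-0.052]]
    - [0,[0.0085,0.0125,-0.001],[-0.014,-0.042,-0.051]]
    - [0,[0.0075,0.013,-0.001],[-0.014,-0.042,-0.052]]

```text
time: 9.62
eef_pos: [0.4194, -0.1686, 0.1644]
tcp_rot: [0.21, 0.974, 0.001, 0.089]
contact_force: [-0.1, 0.7, -2.1]
opening: 0.295
finger_force: 89.3
```

>>> move_arm:
  moves:
    - [0,[0.007,0.0135,-0.001],[-0.014,-0.042,-0.051]]
    - [0,[0.0065,0.0135,-0.001],[-0.014,-0.042,-0.052]]
    - [0,[0.0055,0.014,-0.0015],[-0.014,-0.042,-0.051]]
    - [0,[0.0045,0.0145,-0.0015],[-0.014,-0.042,-0.051]]
    - [0,[0.004,0.0145,-0.0015],[-0.014,-0.043,-0.052]]
    - [0,[0.003,0.0145,-0.0015],[-0.014,-0.042,-0.051]]
    - [0,[0.002,0.015,-0.001],[-0.014,-0.042,-0.052]]
    - [0,[0.0015,0.015,-0.001],[-0.013,-0.042,-0.051]]
    - [0,[0,0,0],[0,0,0]]
    - [0,[0,0,0],[0,0,0]]

```text
time: 10.45
eef_pos: [0.4296, -0.052, 0.1775]
tcp_rot: [0.0, 0.968, 0.002, 0.252]
contact_force: [-0.8, -0.3, -1.7]
opening: 0.291
finger_force: 89.5
```

```bash
python3 - <<'E'
from plan import *
s=get_state();print(s['eef_pos'],s['qpos'],s['opening'],s['contact_force'],(R.from_quat(s['tcp_rot']).inv()*TILT).as_rotvec())
plan([((.413,.0456,.161),TILT,7,0)])
q=s['qpos'];a,b,H,off,r0,sh=.451,.57,-.024,.101,-.002,.026
r=np.sqrt(s['eef_pos'][0]**2+s['eef_pos'][1]**2-off**2); th=q[1]+q[2]+q[4]
print('L est',(r-(r0+a*np.sin(q[1])+b*np.sin(q[1]+q[2]+sh)))/np.sin(th),np.pi-th)
E
```

```text
[ 0.42958017 -0.05203724  0.17752079] [-0.49885984 -0.55112241  2.48477628  0.34137942  0.78386564 -2.26048074] 0.2910912995682324 [-0.82220421 -0.29919904 -1.73764843] [ 0.00377206 -0.01483039 -0.00134443]
[[0, [0.0032, 0.0139, 0.001], [0.001, -0.002, 0.0]], [0, [0.0033, 0.014, 0.0009], [0.0, -0.002, 0.0]], [0, [0.0032, 0.0139, 0.0009], [0.001, -0.002, -0.001]], [0, [0.0032, 0.014, 0.0009], [0.0, -0.002, 0.0]], [0, [0.0033, 0.0139, 0.001], [0.001, -0.003, 0.0]], [0, [0.0032, 0.014, 0.0008], [0.0, -0.002, 0.0]], [0, [0.0032, 0.0139, 0.0009], [0.001, -0.002, 0.0]]]
max 0.014411800720243116 0.0031622776601683794
L est 0.3195477384241168 0.4240731448931956
```

```bash
python3 - <<'E'
from plan import *
from scipy.optimize import least_squares
a,b,H,off,r0,sh=.451,.57,-.024,.101,-.002,.026
s=get_state();q=s['qpos'];zt=R.from_quat(s['tcp_rot']).as_matrix()[:,2];p=s['eef_pos']
rw=r0+a*np.sin(q[1])+b*np.sin(q[1]+q[2]+sh);zw=a*np.cos(q[1])+b*np.cos(q[1]+q[2]+sh)+H
wx,wy=rw*np.cos(q[0])-off*np.sin(q[0]),rw*np.sin(q[0])+off*np.cos(q[0])
print('L from x',(p[0]-wx)/zt[0],'from z',(p[2]-zw)/(1+zt[2]),'y',p[1]-wy,zt)
for L in(.2,.25,.3):
 for ph in(.15,.2,.25,.3,.35):
  for k in(0,.05):
    G=np.array([.4277-.5*k,.0456,.1352+.866*k]);d=np.array([np.sin(ph),0,-np.cos(ph)]);w=G+(.019-L)*d
    rr=np.sqrt(w[0]**2+w[1]**2-off**2);g=lambda u:[r0+a*np.sin(u[0])+b*np.sin(u[0]+u[1]+sh)-rr,H+L+a*np.cos(u[0])+b*np.cos(u[0]+u[1]+sh)-w[2]]
    o=least_squares(g,[0.,2.1]);print(L,ph,k,np.round(o.x,2),end=' ; ')
  print()
E
```

```text
L from x 0.2611976284532437 from z 0.26369622753760885 y -0.002328562886568325 [ 0.48711176  0.00378188 -0.87333146]
0.2 0.15 0 [-0.2   2.31] ; 0.2 0.15 0.05 [-0.33  2.32] ; 
0.2 0.2 0 [-0.22  2.33] ; 0.2 0.2 0.05 [-0.36  2.34] ; 
0.2 0.25 0 [-0.24  2.35] ; 0.2 0.25 0.05 [-0.38  2.36] ; 
0.2 0.3 0 [-0.26  2.37] ; 0.2 0.3 0.05 [-0.41  2.38] ; 
0.2 0.35 0 [-0.28  2.39] ; 0.2 0.35 0.05 [-0.43  2.4 ] ; 
0.25 0.15 0 [-0.22  2.32] ; 0.25 0.15 0.05 [-0.36  2.34] ; 
0.25 0.2 0 [-0.25  2.35] ; 0.25 0.2 0.05 [-0.39  2.36] ; 
0.25 0.25 0 [-0.28  2.38] ; 0.25 0.25 0.05 [-0.42  2.39] ; 
0.25 0.3 0 [-0.3  2.4] ; 0.25 0.3 0.05 [-0.45  2.42] ; 
0.25 0.35 0 [-0.33  2.43] ; 0.25 0.35 0.05 [-0.48  2.44] ; 
0.3 0.15 0 [-0.24  2.34] ; 0.3 0.15 0.05 [-0.38  2.35] ; 
0.3 0.2 0 [-0.27  2.37] ; 0.3 0.2 0.05 [-0.42  2.39] ; 
0.3 0.25 0 [-0.31  2.4 ] ; 0.3 0.25 0.05 [-0.46  2.42] ; 
0.3 0.3 0 [-0.34  2.44] ; 0.3 0.3 0.05 [-0.5   2.45] ; 
0.3 0.35 0 [-0.38  2.47] ; 0.3 0.35 0.05 [-0.54  2.48] ;
```

The coaxial pose is out of reach because joint 3 hits its limit. I'll put the coupler back in its stand and regrasp with the tool leaned 0.224 rad relative to it.

```bash
cat >> plan.py <<'E'
G0=R.from_quat([.311103,.950375,-.000525,.00136])
E
python3 - <<'E'
from plan import *
plan([((.4251,-.2306,.15),G0,14,0),((.4251,-.2306,.08),G0,4,0),((.4251,-.2306,.08),G0,2,0)])
E
```

```text
[[0, [0.0012, -0.0128, 0.0015], [0.012, 0.035, 0.044]], [0, [0.0006, -0.0127, 0.0017], [0.012, 0.035, 0.044]], [0, [0.0, -0.0128, 0.0019], [0.011, 0.034, 0.044]], [0, [-0.0007, -0.0128, 0.002], [0.012, 0.035, 0.045]], [0, [-0.0012, -0.0126, 0.0021], [0.012, 0.035, 0.044]], [0, [-0.002, -0.0126, 0.0022], [0.012, 0.035, 0.044]], [0, [-0.0025, -0.0125, 0.0023], [0.012, 0.035, 0.044]], [0, [-0.0032, -0.0122, 0.0023], [0.012, 0.035, 0.044]], [0, [-0.0038, -0.0122, 0.0023], [0.012, 0.034, 0.044]], [0, [-0.0044, -0.0119, 0.0024], [0.011, 0.035, 0.045]]]
[[0, [-0.005, -0.0116, 0.0023], [0.012, 0.035, 0.044]], [0, [-0.0056, -0.0114, 0.0023], [0.012, 0.035, 0.044]], [0, [-0.0062, -0.0112, 0.0022], [0.012, 0.035, 0.044]], [0, [-0.0067, -0.0108, 0.0021], [0.012, 0.034, 0.044]], [0, [0.0001, 0.0, 0.0175], [0.0, 0.0, 0.0]], [0, [0.0, 0.0, 0.0175], [0.0, 0.0, 0.0]], [0, [0.0001, 0.0, 0.0175], [0.0, 0.0, 0.0]], [0, [0.0, 0.0001, 0.0175], [0.0, 0.0, 0.0]], [0, [0.0, 0.0, 0.0], [0.0, 0.0, 0.0]], [0, [0.0, 0.0, 0.0], [0.0, 0.0, 0.0]]]
max 0.017500285711953393 0.05825804665451804
```

>>> move_arm:
  moves:
    - [0,[0.001,-0.013,0.0015],[0.012,0.035,0.044]]
    - [0,[0.0005,-0.0125,0.0015],[0.012,0.035,0.044]]
    - [0,[0,-0.013,0.002],[0.012,0.035,0.044]]
    - [0,[-0.0005,-0.013,0.002],[0.012,0.035,0.045]]
    - [0,[-0.001,-0.0125,0.002],[0.012,0.035,0.044]]
    - [0,[-0.002,-0.0125,0.002],[0.012,0.035,0.044]]
    - [0,[-0.0025,-0.0125,0.0025],[0.012,0.035,0.044]]
    - [0,[-0.003,-0.012,0.0025],[0.012,0.035,0.044]]
    - [0,[-0.004,-0.012,0.0025],[0.012,0.034,0.044]]
    - [0,[-0.0045,-0.012,0.0025],[0.011,0.035,0.045]]

```text
time: 11.28
eef_pos: [0.4261, -0.181, 0.157]
tcp_rot: [0.228, 0.971, 0.0, 0.073]
contact_force: [0.2, 0.2, -1.8]
opening: 0.294
finger_force: 89.5
```

>>> move_arm:
  moves:
    - [0,[-0.005,-0.0115,0.0025],[0.012,0.035,0.044]]
    - [0,[-0.0055,-0.0115,0.0025],[0.012,0.035,0.044]]
    - [0,[-0.006,-0.011,0.002],[0.012,0.035,0.044]]
    - [0,[-0.0065,-0.011,0.002],[0.012,0.034,0.044]]
    - [0,[0,0,0.0175],[0,0,0]]
    - [0,[0,0,0.0175],[0,0,0]]
    - [0,[0,0,0.0175],[0,0,0]]
    - [0,[0,0,0.0175],[0,0,0]]
    - [0,[0,0,0],[0,0,0]]
    - [0,[0,0,0],[0,0,0]]

```text
time: 12.12
eef_pos: [0.4241, -0.2306, 0.0787]
tcp_rot: [0.312, 0.95, -0.0, 0.0]
contact_force: [-0.4, -0.6, -2.3]
opening: 0.295
finger_force: 89.4
```

```bash
python3 - <<'E'
from plan import *
s=get_state();print(s['eef_pos'],s['opening'],s['contact_force'])
plan([((.4251,-.2306,.08),G0,3,0),((.4251,-.2306,.08),G0,7,0)])
E
```

```text
[ 0.42414394 -0.23064238  0.0787017 ] 0.29492854662324924 [-0.40653195 -0.6364125  -2.26056444]
[[0, [-0.0002, 0.0002, -0.0004], [0.0, -0.001, -0.001]], [0, [-0.0003, 0.0002, -0.0005], [0.0, -0.001, -0.001]], [0, [-0.0002, 0.0002, -0.0004], [-0.001, -0.001, 0.0]], [0, [0.0, 0.0, 0.0], [0.0, 0.0, 0.0]], [0, [0.0, 0.0, 0.0], [0.0, 0.0, 0.0]], [0, [0.0, 0.0, 0.0], [0.0, 0.0, 0.0]], [0, [0.0, 0.0, 0.0], [0.0, 0.0, 0.0]], [0, [0.0, 0.0, 0.0], [0.0, 0.0, 0.0]], [0, [0.0, 0.0, 0.0], [0.0, 0.0, 0.0]], [0, [0.0, 0.0, 0.0], [0.0, 0.0, 0.0]]]
max 0.0006164414002968976 0.001414213562373095
```

>>> move_arm:
  moves:
    - [0,[-0.0007,0.0006,0],[0,-0.003,-0.002]]
    - [0,[0,0,0.006],[0,0,0]]
    - [0,[0,0,0.006],[0,0,0]]
    - [0,[0,0,0.006],[0,0,0]]
    - [0,[0,0,0.006],[0,0,0]]
    - [0,[0,0,0.005],[0,0,0]]
    - [0,[0,0,0.0025],[0,0,0]]
    - [0,[0,0,0],[0,0,0]]
    - [0,[0,0,0],[0,0,0]]
    - [0,[0,0,0],[0,0,0]]

```text
time: 12.95
eef_pos: [0.4261, -0.2307, 0.0484]
tcp_rot: [0.31, 0.951, -0.001, 0.003]
contact_force: [-1.5, -0.6, -2.7]
opening: 0.292
finger_force: 89.8
```

```bash
cat >> plan.py <<'E'
GT=G0*R.from_rotvec([0,.224,0])
E
python3 - <<'E'
from plan import *
g=np.array([.4251,-.2298,.069]);p=g+.019*GT.as_matrix()[:,2];print(p,GT.as_matrix()[:,2],np.degrees(np.arccos(-GT.as_matrix()[2,2])))
plan([(p,GT,4,.6)])
E
```

```text
[ 0.42173832 -0.22733847  0.05046247] [-0.17693067  0.12955446 -0.97565936] 12.667430410651518
[[0.6, [0.0014, 0.0, -0.0005], [0.0, 0.057, 0.0]], [0.6, [0.0014, 0.0001, -0.0005], [0.0, 0.057, 0.001]], [0.6, [0.0014, 0.0, -0.0004], [-0.001, 0.056, 0.0]], [0.6, [0.0014, 0.0, -0.0003], [0.0, 0.057, 0.0]]]
max 0.001489966442575134 0.0570087712549569
```

>>> move_arm:
  moves:
    - [0.6,[0,0,0],[0,0,0]]
    - [0.6,[0,0,0],[0,0,0]]
    - [0.6,[0,0,0],[0,0,0]]
    - [0.6,[0,0,0],[0,0,0]]
    - [0.6,[0,0,0],[0,0,0]]
    - [0.6,[0,0,0],[0,0,0]]
    - [0.6,[0,0,0],[0,0,0]]
    - [0.6,[0,0,0],[0,0,0]]
    - [0.6,[0,0,0],[0,0,0]]
    - [0.6,[0,0,0],[0,0,0]]

```text
time: 13.78
eef_pos: [0.4265, -0.231, 0.0487]
tcp_rot: [0.311, 0.951, -0.001, 0.003]
contact_force: [-1.3, -0.0, 0.2]
opening: 0.597
finger_force: 0.0
```

>>> move_arm:
  moves:
    - [0.6,[0.0014,0,-0.0005],[0,0.057,0]]
    - [0.6,[0.0014,0,-0.0005],[0,0.057,0]]
    - [0.6,[0.0014,0,-0.0005],[0,0.057,0]]
    - [0.6,[0.0014,0,-0.0005],[0,0.057,0]]
    - [0.6,[0,0,0],[0,0,0]]
    - [0,[0,0,0],[0,0,0]]
    - [0,[0,0,0],[0,0,0]]
    - [0,[0,0,0],[0,0,0]]
    - [0,[0,0,0],[0,0,0]]
    - [0,[0,0,0],[0,0,0]]
  grip_force: 110

```text
time: 14.62
eef_pos: [0.4219, -0.2276, 0.0512]
tcp_rot: [0.309, 0.945, 0.034, -0.105]
contact_force: [-0.2, 0.6, -0.2]
opening: 0.288
finger_force: 108.0
```

```bash
python3 - <<'E'
from plan import *
s=get_state();Q=R.from_quat(s['tcp_rot']);p=s['eef_pos'];print(p,s['opening'],s['finger_force'],s['contact_force'],np.round(s['tcp_rot'],5).tolist())
# coupler pose: upright at stand, yaw so that tool y lies on face normal
y=Q.as_matrix()[:,1];yaw=np.arctan2(-y[0],y[1])+0  # coupler y along tool y
C=R.from_euler('z',yaw); 
rel=Q.inv()*C; off=Q.inv().apply(np.array([.4251,-.2298,.010])-p); print('mouth in tool',off,'rel axis in tool',rel.as_matrix()[:,2])
E
```

```text
[ 0.42189349 -0.22758013  0.05115086] 0.2881283009917684 108.00882697105408 [-0.24231077  0.55632497 -0.21759509] [0.30866, 0.9448, 0.03381, -0.1046]
mouth in tool [-0.01279671  0.00012896  0.03930434] rel axis in tool [ 2.18520510e-01 -6.77525773e-04 -9.75832121e-01]
```

```bash
cat >> plan.py <<'E'
PH=.303;TN=R.from_matrix(np.array([[-np.cos(PH),0,np.sin(PH)],[0,1,0],[-np.sin(PH),0,-np.cos(PH)]]))
N=np.array([-.5,0,.866]);SEAT=np.array([-.0082,.0001,.0188]);TIP=np.array([.4457,.0456,.104])
def at(k,dy=0): return TIP+k*N+[0,dy,0]-TN.apply(SEAT)
E
python3 - <<'E'
from plan import *
s=get_state();p=s['eef_pos'];Q=R.from_quat(s['tcp_rot'])
print(at(.05),at(0))
plan([(p+[0,0,.11],Q,6,0),(at(.05,-.05),TN,14,0)])
E
```

```text
[0.40726391 0.0455     0.16279682] [0.43226391 0.0455     0.11949682]
[[0, [0.004, 0.0, -0.0179], [0.0, 0.0, 0.0]], [0, [0.004, 0.0, -0.0179], [0.0, 0.0, 0.0]], [0, [0.004, 0.0, -0.0179], [0.0, 0.0, 0.0]], [0, [0.004, 0.0, -0.0179], [0.0, 0.0, 0.0]], [0, [0.004, -0.0001, -0.0179], [0.0, 0.0, 0.0]], [0, [0.004, 0.0, -0.0178], [0.0, 0.0, 0.0]], [0, [0.01, 0.0122, 0.0021], [-0.002, -0.036, -0.046]], [0, [0.0096, 0.0127, 0.0018], [-0.002, -0.036, -0.045]], [0, [0.009, 0.0131, 0.0015], [-0.002, -0.036, -0.046]], [0, [0.0084, 0.0135, 0.0012], [-0.002, -0.037, -0.045]]]
[[0, [0.0079, 0.0139, 0.0009], [-0.002, -0.036, -0.046]], [0, [0.0072, 0.0142, 0.0007], [-0.002, -0.036, -0.045]], [0, [0.0066, 0.0146, 0.0004], [-0.002, -0.036, -0.046]], [0, [0.006, 0.0148, 0.0003], [-0.001, -0.036, -0.046]], [0, [0.0053, 0.0151, 0.0], [-0.002, -0.036, -0.045]], [0, [0.0046, 0.0152, 0.0], [-0.002, -0.036, -0.046]], [0, [0.0038, 0.0155, -0.0002], [-0.002, -0.036, -0.045]], [0, [0.0032, 0.0157, -0.0003], [-0.002, -0.037, -0.046]], [0, [0.0024, 0.0158, -0.0004], [-0.002, -0.036, -0.045]], [0, [0.0018, 0.0159, -0.0004], [-0.002, -0.036, -0.046]]]
max 0.01834175564115933 0.05906775770248943
```

>>> move_arm:
  moves:
    - [0,[0.004,0,-0.018],[0,0,0]]
    - [0,[0.004,0,-0.018],[0,0,0]]
    - [0,[0.004,0,-0.018],[0,0,0]]
    - [0,[0.004,0,-0.018],[0,0,0]]
    - [0,[0.004,0,-0.018],[0,0,0]]
    - [0,[0.004,0,-0.018],[0,0,0]]
    - [0,[0.01,0.012,0.002],[-0.002,-0.036,-0.046]]
    - [0,[0.0095,0.0125,0.002],[-0.002,-0.036,-0.045]]
    - [0,[0.009,0.013,0.0015],[-0.002,-0.036,-0.046]]
    - [0,[0.0085,0.0135,0.001],[-0.002,-0.037,-0.045]]

```text
time: 15.45
eef_pos: [0.4171, -0.1635, 0.1615]
tcp_rot: [0.223, 0.974, 0.025, -0.031]
contact_force: [-0.2, 0.1, -1.7]
opening: 0.286
finger_force: 108.3
```

>>> move_arm:
  moves:
    - [0,[0.008,0.014,0.001],[-0.002,-0.036,-0.046]]
    - [0,[0.007,0.014,0.0005],[-0.002,-0.036,-0.045]]
    - [0,[0.0065,0.0145,0.0005],[-0.002,-0.036,-0.046]]
    - [0,[0.006,0.015,0],[-0.001,-0.036,-0.046]]
    - [0,[0.0055,0.015,0],[-0.002,-0.036,-0.045]]
    - [0,[0.0045,0.015,0],[-0.002,-0.036,-0.046]]
    - [0,[0.004,0.0155,0],[-0.002,-0.036,-0.045]]
    - [0,[0.003,0.0155,0],[-0.002,-0.037,-0.046]]
    - [0,[0.0025,0.016,0],[-0.002,-0.036,-0.045]]
    - [0,[0.002,0.016,0],[-0.002,-0.036,-0.046]]

```text
time: 16.28
eef_pos: [0.4061, -0.0042, 0.1613]
tcp_rot: [-0.001, 0.989, 0.0, 0.151]
contact_force: [0.3, 0.2, -1.2]
opening: 0.287
finger_force: 108.4
```

```bash
python3 - <<'E'
from plan import *
s=get_state();p=s['eef_pos'];print(p,p-at(.05,-.05),s['qpos'],s['opening'])
plan([(at(.05),TN,5,0),(at(.05),TN,5,0)])
E
```

```text
[ 0.40612174 -0.00423103  0.16132461] [-0.00114217  0.00026897 -0.00147221] [-0.3222828  -0.48719577  2.43982486  0.12126402  0.90513596 -1.95648909] 0.28658474589001237
[[0, [-0.0003, 0.0099, -0.0002], [0.0, 0.0, 0.0]], [0, [-0.0004, 0.01, -0.0002], [0.0, 0.0, 0.001]], [0, [-0.0003, 0.0099, -0.0002], [0.001, 0.0, 0.0]], [0, [-0.0003, 0.01, -0.0002], [0.0, 0.0, 0.001]], [0, [-0.0003, 0.0099, -0.0002], [0.0, -0.001, 0.0]], [0, [0.0, 0.0, 0.0], [0.0, 0.0, 0.0]], [0, [0.0, 0.0, 0.0], [0.0, 0.0, 0.0]], [0, [0.0, 0.0, 0.0], [0.0, 0.0, 0.0]], [0, [0.0, 0.0, 0.0], [0.0, 0.0, 0.0]], [0, [0.0, 0.0, 0.0], [0.0, 0.0, 0.0]]]
max 0.01000999500499376 0.001
```

Reachable. Slide over the nipple and look.

>>> move_arm:
  moves:
    - [0,[0,0.01,0],[0,0,0]]
    - [0,[-0.0005,0.01,0],[0,0,0]]
    - [0,[-0.0005,0.01,0],[0,0,0.001]]
    - [0,[-0.0005,0.01,-0.0005],[0,0,0]]
    - [0,[0,0.01,-0.0005],[0,0,0]]
    - [0,[0,0,0],[0,0,0]]
    - [0,[0,0,0],[0,0,0]]
    - [0,[0,0,0],[0,0,0]]
    - [0,[0,0,0],[0,0,0]]
    - [0,[0,0,0],[0,0,0]]

```text
time: 17.12
eef_pos: [0.4085, 0.0442, 0.1638]
tcp_rot: [0.001, 0.989, 0.0, 0.151]
contact_force: [-0.4, -0.5, -2.9]
opening: 0.29
finger_force: 108.5
```

```bash
python3 - <<'E'
from plan import *
s=get_state();p=s['eef_pos'];Q=R.from_quat(s['tcp_rot']);print(p-at(.05),(Q.inv()*TN).as_rotvec())
ax=Q.apply([.2185,0,-.9758]);m=p+Q.apply(SEAT)-.021*ax
c=cam('scene');im=cv2.cvtColor(read_camera('scene'),cv2.COLOR_RGB2BGR)
x0,y0,f=275,150,6
u=(proj(c,[TIP,TIP-.034*N,m,m+.084*ax])-[x0,y0]+.5)*f;print('tip,boss,mouth,plug',u.round())
w=cv2.cvtColor(read_camera('wrist'),cv2.COLOR_RGB2BGR)
A=cv2.resize(im[y0:y0+95,x0:x0+75],None,fx=f,fy=f,interpolation=2)
cv2.imwrite('pics/c6.png',np.hstack([A,cv2.resize(w[150:420,190:365],(350,570),interpolation=2)]))
E
```

```text
[ 0.00118806 -0.00133777  0.00098286] [-0.0002665  -0.00046588 -0.0019117 ]
tip,boss,mouth,plug [[238. 275.]
 [275. 339.]
 [205. 222.]
 [103.  48.]]
```

View pics/c6.png

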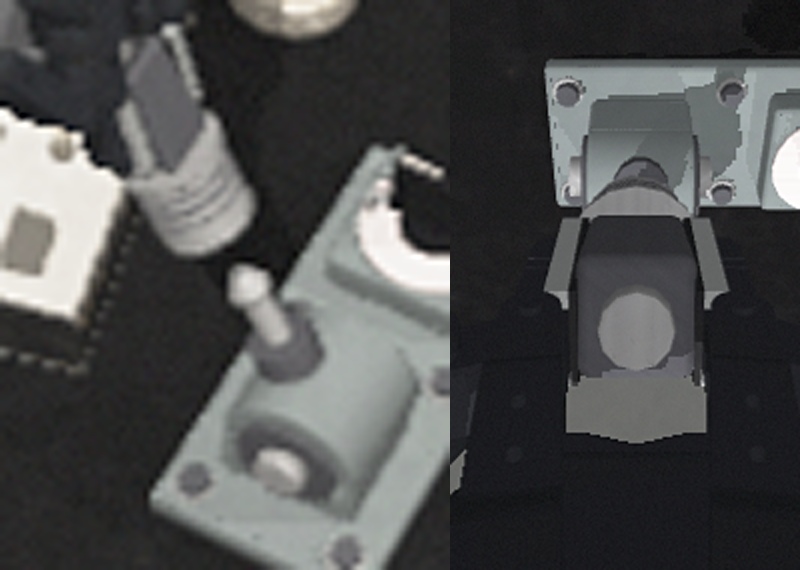

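The scene crop shows the coupler mouth at about (217,232) with its axis running on to the nipple tip at (243,271), within about 1 mm. The wrist crop shows collar and boss centred on the same column, about 640. Next: advance along the axis.

>>> move_arm:
  moves:
    - [0,[0.0015,0.0013,0],[0,0,-0.002]]
    - [0,[-0.0009,0,0.004],[0,0,0]]
    - [0,[-0.0009,0,0.004],[0,0,0]]
    - [0,[-0.0009,0,0.004],[0,0,0]]
    - [0,[-0.0009,0,0.004],[0,0,0]]
    - [0,[-0.0009,0,0.004],[0,0,0]]
    - [0,[-0.0009,0,0.004],[0,0,0]]
    - [0,[-0.0009,0,0.004],[0,0,0]]
    - [0,[0,0,0],[0,0,0]]
    - [0,[0,0,0],[0,0,0]]

```text
time: 18.05
eef_pos: [0.4214, 0.046, 0.1383]
tcp_rot: [-0.0, 0.989, 0.0, 0.15]
contact_force: [0.0, 0.2, -2.4]
opening: 0.293
finger_force: 108.5
```

```bash
cat > st.py <<'E'
from plan import *
s=get_state();p=s['eef_pos'];Q=R.from_quat(s['tcp_rot']);d=p-at(0)
print('k',d@N,'perp',d@[.866,0,.5],'y',d[1],'rot',np.round((Q.inv()*TN).as_rotvec(),4),'F',s['contact_force'],'F.n',s['contact_force']@N,s['wrist_torque'],s['opening'],s['finger_force'],s['qpos'][1:3])
E
python3 st.py
```

```text
k 0.021686924189743096 perp -2.6395217382966032e-05 y 0.0005086050297101602 rot [ 0.0003 -0.001   0.001 ] F [ 0.0396567   0.21344355 -2.38982982] F.n -2.0894209730820545 [ 0.02354214  0.29456257 -0.01214119] 0.29281050861282715 108.47474813461304 [-0.38801998  2.42171998]
```

>>> move_arm:
  moves:
    - [0,[-0.0007,0,0.003],[0,0,0]]
    - [0,[-0.0007,0,0.003],[0,0,0]]
    - [0,[-0.0007,0,0.003],[0,0,0]]
    - [0,[-0.0004,0,0.002],[0,0,0]]
    - [0,[-0.0004,0,0.002],[0,0,0]]
    - [0,[-0.0004,0,0.002],[0,0,0]]
    - [0,[0,0,0],[0,0,0]]
    - [0,[0,0,0],[0,0,0]]
    - [0,[0,0,0],[0,0,0]]
    - [0,[0,0,0],[0,0,0]]

```text
time: 18.88
eef_pos: [0.4291, 0.046, 0.1252]
tcp_rot: [-0.0, 0.989, 0.0, 0.151]
contact_force: [1.5, 1.0, -4.7]
opening: 0.284
finger_force: 108.3
```

```bash
python3 st.py
```

```text
k 0.006513447550060391 perp 0.0001230949777483092 y 0.00052163382150755 rot [0.0002 0.     0.0008] F [ 1.5218385   0.96222732 -4.66241838] F.n -4.798573567798304 [0.13475306 0.07494429 0.04588823] 0.2840252572982944 108.31767439842224 [-0.3409352   2.41602864]
```

>>> move_arm:
  moves:
    - [0,[-0.0004,0,0.002],[0,0,0]]
    - [0,[-0.0004,0,0.002],[0,0,0]]
    - [0,[-0.0004,0,0.002],[0,0,0]]
    - [0,[-0.0002,0,0.001],[0,0,0]]
    - [0,[-0.0002,0,0.001],[0,0,0]]
    - [0,[0,0,0],[0,0,0]]
    - [0,[0,0,0],[0,0,0]]
    - [0,[0,0,0],[0,0,0]]
    - [0,[0,0,0],[0,0,0]]
    - [0,[0,0,0],[0,0,0]]

```text
time: 19.72
eef_pos: [0.4333, 0.0459, 0.1185]
tcp_rot: [-0.0, 0.988, -0.0, 0.151]
contact_force: [-2.9, -0.8, 3.5]
opening: 0.29
finger_force: 109.7
```

```bash
python3 st.py
```

```text
k -0.001355779173978854 perp 0.0004416111777605561 y 0.0003901572934743233 rot [-0.0001  0.0008  0.001 ] F [-2.92295934 -0.7992611   3.51160457] F.n 4.5025292224092475 [-0.00809762  0.51160946  0.03564264] 0.2903907411235054 109.71115708351135 [-0.31593006  2.41208704]
```

>>> move_arm:
  moves:
    - [0,[-0.0004,0,0.002],[0,0,0]]
    - [0,[-0.0004,0,0.002],[0,0,0]]
    - [0,[0,0,0],[0,0,0]]
    - [0,[0,0,0],[0,0,0]]
    - [0,[0,0,0],[0,0,0]]
    - [0,[0,0,0],[0,0,0]]
    - [0,[0,0,0],[0,0,0]]
    - [0,[0,0,0],[0,0,0]]
    - [0,[0,0,0],[0,0,0]]
    - [0,[0,0,0],[0,0,0]]

```text
time: 20.55
eef_pos: [0.4353, 0.0459, 0.1151]
tcp_rot: [-0.001, 0.989, -0.0, 0.151]
contact_force: [-5.8, -0.6, 7.1]
opening: 0.292
finger_force: 110.3
```

```bash
python3 st.py
```

```text
k -0.005337243405925661 perp 0.00047156702358319615 y 0.0003911206589457053 rot [-0.0001  0.0005  0.0011] F [-5.84212447 -0.59881621  7.11653956] F.n 9.083985496965091 [-0.03712959  0.70301571 -0.05454478] 0.2922702468803246 110.28836131095886 [-0.30305682  2.40986426]
```

>>> move_arm:
  moves:
    - [0,[-0.0004,0,0.002],[0,0,0]]
    - [0,[-0.0004,0,0.002],[0,0,0]]
    - [0,[0,0,0],[0,0,0]]
    - [0,[0,0,0],[0,0,0]]
    - [0,[0,0,0],[0,0,0]]
    - [0,[0,0,0],[0,0,0]]
    - [0,[0,0,0],[0,0,0]]
    - [0,[0,0,0],[0,0,0]]
    - [0,[0,0,0],[0,0,0]]
    - [0,[0,0,0],[0,0,0]]

```text
time: 21.38
eef_pos: [0.4373, 0.0459, 0.1119]
tcp_rot: [-0.001, 0.989, -0.0, 0.151]
contact_force: [-8.1, 0.3, 9.0]
opening: 0.291
finger_force: 110.8
```

```bash
python3 st.py
```

```text
k -0.009115681367773716 perp 0.0005410626569214635 y 0.00040005188592507485 rot [-0.0001  0.0001  0.0014] F [-8.0827564   0.29604593  8.99305489] F.n 11.829363733012702 [-0.09316402  0.87764241  0.00349183] 0.2905131639748023 110.76811909675598 [-0.29069753  2.40752674]
```

```bash
python3 - <<'E'
from plan import *
s=get_state();p=s['eef_pos'];Q=R.from_quat(s['tcp_rot']);ax=Q.apply([.2185,0,-.9758])
c=cam('scene');im=cv2.cvtColor(read_camera('scene'),cv2.COLOR_RGB2BGR);x0,y0,f=275,150,6
m=p+Q.apply(SEAT)-.021*ax;print((proj(c,[m,m+.036*ax,TIP-.034*N])-[x0,y0]+.5)*f)
cv2.imwrite('pics/c7.png',cv2.resize(im[y0:y0+95,x0:x0+120],None,fx=f,fy=f,interpolation=2))
E
```

```text
[[272.66852563 331.19739424]
 [232.5660888  263.34713011]
 [275.214347   339.07343916]]
```

View pics/c7.png

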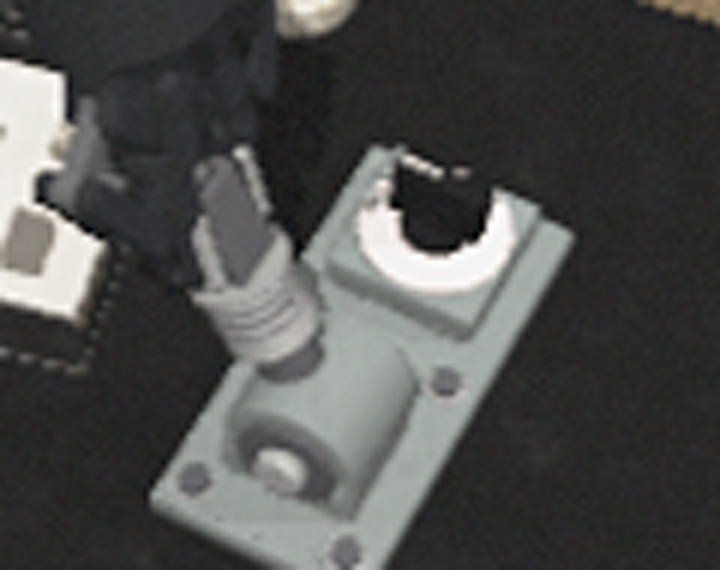

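The coupler's mouth at (280,345) sits a few millimetres above the boss, square on the nipple, and the pressing force follows the spring. It is home and about 8 mm down.

```bash
python3 -c "
from plant import *
print(sign_off())"
```

```text
the job is handed in; nothing more can be done
None
```

I turned the dial back to its zero stop, snapped the steel coupler onto the nipple, and handed the job in at about 21 s with the arm still gripping and pressing; the spring force puts the nipple about 8 mm down. The hand-in returned no verdict.

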